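# Set the burr gap of the resin mill and ready its catch tray

## Robot

A 6-joint arm with a two-finger parallel gripper is mounted at the origin on the work surface. World frame = base frame: x ahead of the robot, y to its left, z up, the work surface at z = 0. Lengths are in mm, angles in rad, forces in N, time in s.
With the tool pointing down it reaches from about 250 to 775 mm from the base axis. Payload 8.9 kg.
Tool frame: the origin (TCP) lies at the very end of the fingers, on their centre line; the grasp point (between the pads) lies 19 mm behind it; z points along the fingers, x is the direction in which the jaws open and shut, and the axes are right-handed (so a half turn about z gives the same grasp; the last joint's range is limited). The gripper opens to 85 mm and grips with 20 to 120 N. Pads are 22 mm wide; open, the fingers measure 114 mm over their backs; the gripper's body (76 mm by 85 mm) begins 54 mm behind the grasp point. The pads swing forward as they close: fully open they stand 13 mm farther back than shut.
Start: joints at [-1.303, 0.291, -0.153, 1.127, 0, 1.431], TCP at [207.729, -482.154, 231.305] pointing down, gripper open.
Joint ranges: [-2.52, 2.52], [-0.91, 1.74], [-1.3, 1.37], [-1.96, 2.02], [-1.52, 1.47], [-3.14, 3.14]. Speed limits (rad/s): [2.22, 2.22, 2.79, 3.14, 3.14, 3.14].

## Interface

Orientations are given as a rotation vector (axis times angle).
In Python, from bench import env, optics gives the robot as it stands.
- The arm moves only by the shell command python3 -m jog 'ROWS' [FORCE]. ROWS is JSON, a list of rows, each a list of 3 entries, a list of its own where there are three numbers: the shift along the tool's x, y, z in cm, then the turn about the tool's z in degrees, then the closure, from 0 (fully open) to 1 (shut). In form: [[[dx, dy, dz], spin, gripper], ...]. A call has 1 to 5 rows; each row is the pose to reach, as a shift and turn from the pose commanded when the call began, along the tool's axes at that moment; what a row does not reach only later rows make up. A row lasts 1/10 s, in which the tool goes at most 50 mm and 8.59 degrees, less where a joint would pass 70% of its speed; a pose out of reach is approached as far as the arm can. A call with a gripper value outside its range is refused whole. The fingers move at their own pace and stop on an object; FORCE is the grip in N (left out, the last holds). Time passes only in rows, so rows that repeat a pose let the fingers close. It gives the time, the measured TCP pose, the force and the opening at its end, in the units of the state.
- env.get_obs(): the state, without advancing time (a new reading comes with each control period).
- optics.capture(name): name is "side" or "top" or "wrist"; returns a dict with "img" (420x560x3 uint8, blue, green, red), "z_map" (420x560 float32, mm along the optical axis (not along the pixel's ray), 0 where there is no reading), "fx", "fy", "cx", "cy" (pixels), "eye" and "attitude" of the camera in the world. Camera axes: x right, y up, looking along -z (the intrinsics and any distortion apply to the point x, -y, -z); pixel columns grow to the right and rows downward; lengths in mm; the calibration is good to about 2 mm. A picture is of the moment at which its call begins.
- env.job_done(): hands the job in, once; it reports no verdict.
The state is a dict: "clock": time; "joint_positions": joint angles; "joint_vel": joint speeds; "joint_efforts": joint torques, N m; "eef_pos": TCP position; "tcp_rot": TCP orientation; "wrist_force": force on the tool from outside, world axes, zero at the start; "moment": the same for the moment, N m; "gripper_width": finger opening in mm.
Only numpy, scipy, OpenCV 4.12 (cv2) and the standard library are available. Lean on these libraries where they do the work, as an engineer would, in place of code of your own. Each camera call takes 0.05 s, during which the arm holds its last target. There are 200 camera calls.

## Task

Set the burr gap of the bench mill: swing its clamp lever away from you to free the adjusting ring, turn the ring clockwise until the burrs touch, back it off exactly three clicks and swing the clamp lever fully back. Have the empty rectangular steel catch tray standing flat on the table with the whole mouth of the mill's spout over its opening, and leave everything else on the bench where it is.

Things in the scene. Friction and masses are not known exactly. Their poses are not given: they have to be found in the camera images.
- mill: Bench mill, fixed: grey base plate 230 x 130 mm, ledge on its left with the clamp lever, blue body, steel hopper behind (205 mm high, its rim 59 to 151 mm to +x of the origin), steel spout on the right. Origin on the table under the ring. Axes: z up; -x its front, facing the robot within 0.2 rad; -y the spout's side; +y the lever's side.
- ring_mid (a point): Middle of the adjusting ring; does not turn with it. z = the ring's axis, out of its free top, leaning 35 degrees from vertical to the mill's front. Ring: knurled steel, 56 mm diameter, 40 mm high (+-20 along z), gripped across at any angle. Below it 15 mm of 40 mm neck, then a 106 mm disc with 18 click marks. The dark bar on its top meets the one long mark when the burrs touch.
- ring (a joint): Ring angle, rad. 0 = burrs touch (hard stop); grows counter-clockwise seen from its free top (about +z of ring_mid), to 2.8. Starts 0.5 to 1.4. One click = 0.349 rad (20 degrees), counted from the touch. A pawl pulls it to the nearest click with up to 0.25 N m. With the lever home a brake holds it with about 1 N m; when freed it may jump to the nearest click.
- clamp_tip (a point): Centre of the black ball (28 mm diameter) ending the clamp lever, a 12 mm steel rod, 95 mm from its pivot. Pivot: x 0, y 120, z 50 mm in the mill's frame, axis = the mill's y. The ball stands 133 mm above the table and 46 mm in front of the pivot (home) or behind it (free); 145 mm high half way.
- clamp (a joint): Angle of the clamp lever in rad: 0 = home, leaning 0.5 rad to the mill's front, ring clamped; 1.0 = free, leaning 0.5 rad to the mill's rear. Starts home; stays where it is left; about 3 to 9 N at the ball moves it.
- spout (a point): Centre of the spout's round mouth (28 mm diameter), facing down, 75 mm above the table, 125 mm to -y of the mill's origin. The table below it is free; the mill's base ends at 65 mm to -y. The spout's tube runs from the mouth to the mill, its top 126 to 136 mm high, 32 mm thick.
- tray: Catch tray, loose: open rectangular steel box, 180 mm long (its x), 62 mm wide (its y), 45 mm high, walls and floor 4 mm, 0.25 kg. Origin: centre of its underside; z up. It can be gripped across its width.
- bowl: Bystander: round steel bowl, 100 mm diameter, 45 mm high, loose. Origin under its centre.
- screwdriver: Bystander: black-handled screwdriver, 200 mm, lying in front of the mill.
- cover: Bystander: round blue housing cover with a window, 84 mm diameter, 30 mm high. Origin under its centre.
- flange: Bystander: steel flange disc, 120 mm diameter, 24 mm high, back on the left. Origin under its centre.
- nipple: Bystander: turned steel fitting, 60 mm diameter, 62 mm high, behind the mill on the right. Origin under its centre.
- wrench: Bystander: steel wrench, 190 mm, lying on the right behind.
- bottle: Bystander: white bottle, 60 mm diameter, 150 mm high, behind the mill on the left. Origin under its centre.

How it is judged:
By the outcome, as a careful person would: the job done as asked, in the order asked, and still so for the second after the job is handed in, with the robot touching nothing.
It also fails if it takes over 72 s, if anything falls off the work surface, if the arm or the gripper's body presses on something with over 40 N, if the wrist force passes 120 N, or if a joint passes its speed limit or range.

## Working session

There is one attempt and no reset: what is moved stays moved. The work goes in short steps, Python scripts to look and compute and a shell command to move; the robot and the scene stay as the last step left them, time stands still between calls to the robot, and variables do not carry over. Pictures are saved under pics/ and viewed, about 8 in all and at most 12, crops included, and the job is handed in when it is done.

```bash
ls; mkdir -p pics
cat > h.py <<'E'
import numpy as np, cv2
from scipy.spatial.transform import Rotation as R
from bench import env, optics
def cap(n,save=None):
    c=optics.capture(n)
    if save: cv2.imwrite('pics/'+save+'.png',c['img'])
    return c
def att(c):
    a=np.array(c['attitude'],float)
    return a if a.shape==(3,3) else (R.from_rotvec(a).as_matrix() if a.size==3 else R.from_quat(a).as_matrix())
def cloud(c):
    z=c['z_map']; v,u=np.mgrid[:z.shape[0],:z.shape[1]]
    p=np.stack([(u-c['cx'])/c['fx']*z,-(v-c['cy'])/c['fy']*z,-z],-1)
    return p@att(c).T+np.array(c['eye'])
def ray(c,u,v,h):
    d=att(c)@np.array([(u-c['cx'])/c['fx'],-(v-c['cy'])/c['fy'],-1]); e=np.array(c['eye'])
    return e+d*(h-e[2])/d[2]
E
python3 - <<'E'
from h import *
for n in ['top','side']:
    c=cap(n,n+'1'); print({k:(v if k not in('img','z_map') else v.shape) for k,v in c.items()})
o=env.get_obs(); print(o)
E
```

```text
pics
{'img': (420, 560, 3), 'z_map': (420, 560), 'fx': 446.9013002502532, 'fy': 446.9013002502532, 'cx': 272.79565084964986, 'cy': 202.86144818004874, 'eye': array([ 437.33778152,  -19.44436531, 1159.08726484]), 'attitude': array([ 0.1193292 , -0.09333762, -1.59625282])}
{'img': (420, 560, 3), 'z_map': (420, 560), 'fx': 398.1981712662353, 'fy': 398.1981712662353, 'cx': 280.9766210785085, 'cy': 200.5729661172317, 'eye': array([464.30202451, 767.12115765, 559.24485142]), 'attitude': array([ 0.09340459, -1.50666634, -2.6182644 ])}
{'clock': 0.1, 'joint_positions': array([-1.30330723e+00,  2.91261089e-01, -1.54007077e-01,  1.12668409e+00,
        1.43241135e-05,  1.43150284e+00]), 'joint_vel': array([-0.0021387 , -0.00163929,  0.00091257, -0.00011011,  0.00127107,
       -0.00120304]), 'joint_efforts': array([ 1.97761750e-03, -5.37977457e+01,  3.31917644e+01,  9.31783608e-03,
       -1.03358075e-04,  1.10629654e-05]), 'eef_pos': array([ 207.63332889, -481.79950667,  230.78676115]), 'tcp_rot': array([-2.62371757e+00,  1.72651254e+00,  1.34832923e-03]), 'wrist_force': array([-1.58964709,  0.2236916 , -0.18122055]), 'moment': array([ 0.04446318, -0.02206942,  0.00586162]), 'gripper_width': 85.37030156546236}
```

View pics/top1.png

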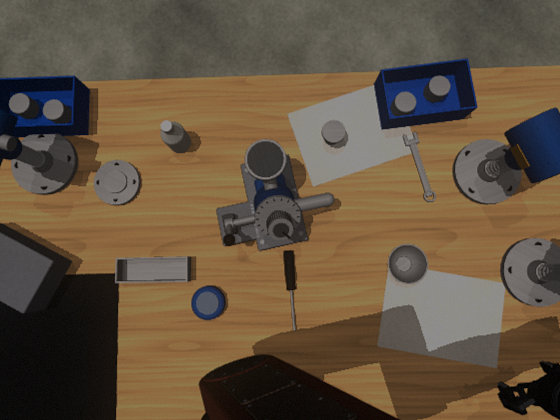

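View pics/side1.png

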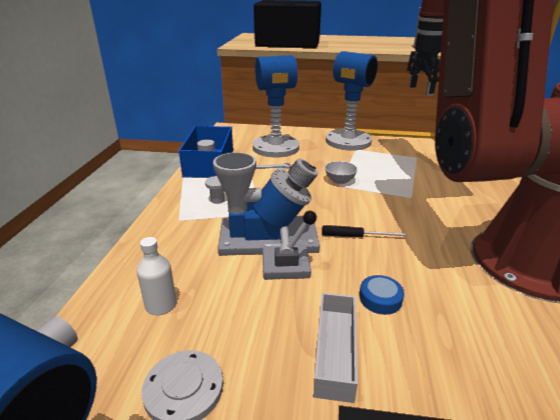

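The top view shows the mill at about (275,210), its spout ending near (328,200) and its clamp ball at (230,240). The tray is at (153,270), the cover at (208,302), the screwdriver at (291,285) and the bowl at (408,264). The side view agrees. Next I measure these from depth.

Run:
```python
from h import *
c=cap('top'); P=cloud(c); z=P[...,2]
cv2.imwrite('pics/topz.png',cv2.resize(np.clip(z[100:320,100:440],0,255).astype(np.uint8),None,fx=2,fy=2))
cv2.imwrite('pics/topc.png',cv2.resize(cv2.convertScaleAbs(c['img'][120:260,200:350],alpha=1.5),None,fx=5,fy=4,interpolation=cv2.INTER_CUBIC))
v,u=np.mgrid[:420,:560]
def box(u0,u1,v0,v1,z0,z1):
    return (u>=u0)&(u<=u1)&(v>=v0)&(v<=v1)&(z>z0)&(z<z1)
print('table z',np.median(z[300:330,230:270]))
for n,b in dict(tray=(105,200,245,295,35,60),hopper=(235,300,130,195,196,215),ball=(215,245,225,255,110,160),spoutend=(290,345,180,225,100,150),bowl=(380,435,235,290,30,60),cover=(185,232,280,325,15,45),base=(200,320,150,260,5,20)).items():
    m=box(*b); q=P[m]; r=cv2.minAreaRect(q[:,:2].astype(np.float32)); cc=cv2.minEnclosingCircle(q[:,:2].astype(np.float32))
    print(n,m.sum(),'rect',np.round(r[0],1),np.round(r[1],1),round(r[2],1),'circ',np.round(cc[0],1),round(cc[1],1),'zmax',q[:,2].max().round(1),'med',np.median(q[:,2]).round(1))
```

```text
table z -0.9787655354322169
tray 360 rect [432.3 304.3] [181.   61.9] 89.5 circ [432.9 304.3] 94.7 zmax 50.5 med 43.4
hopper 1349 rect [665.   10.2] [90.  89.7] 88.3 circ [665.4   9.8] 46.2 zmax 210.5 med 205.0
ball 124 rect [496.3  99.8] [28.5 27.2] 46.7 circ [497.9  99.5] 16.0 zmax 150.1 med 141.7
spoutend 652 rect [563.1 -94.3] [101.7  81. ] 87.5 circ [567.3 -91.5] 59.7 zmax 149.9 med 127.5
bowl 417 rect [ 429.7 -329.4] [98.1 97.3] 68.4 circ [ 429.9 -329.6] 49.8 zmax 49.1 med 41.3
cover 915 rect [358.5 169.2] [106.3  82.5] 10.7 circ [358.6 180.4] 59.2 zmax 43.1 med 28.8
base 783 rect [583.7  20.4] [281.6 305.2] 1.8 circ [594.9  21.3] 191.0 zmax 20.0 med 18.6
```

View pics/topc.png

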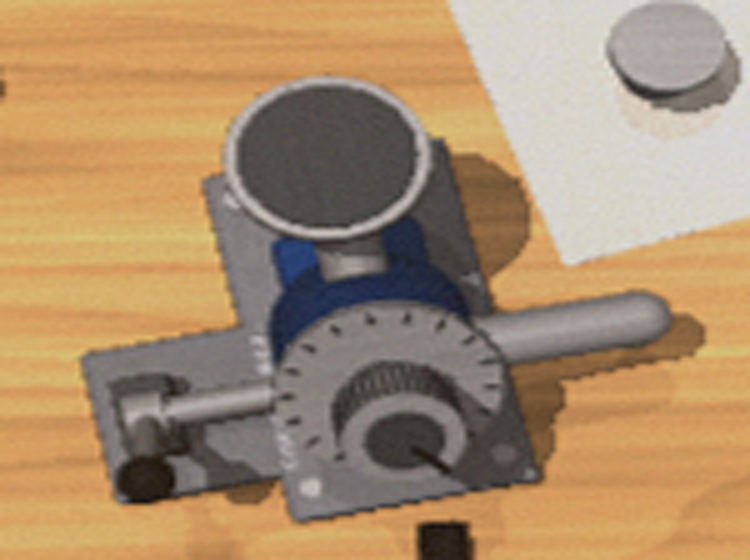

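The crop shows the ball at (147,478), the ring top centred near (410,440) with the bar pointing to the lower right at (455,472), and the spout end at (668,315). From hopper and ball I get yaw ≈ 10.5° and origin ≈ (563,-9.5). The tool can only point down, so I will grip the ring across mill y and ratchet it with small spins. First I fix the ring position and check the rest.

```bash
cat >> h.py <<'E'
YAW=np.radians(10.5); O=np.array([562.7,-9.5,0]); M=R.from_euler('z',YAW).as_matrix()
def tomill(p): return (np.asarray(p)-O)@M
def toworld(p): return np.asarray(p,float)@M.T+O
def goto(target,yaw=None):
    """offset in tool cm and spin deg from the current measured pose to world target"""
    o=env.get_obs(); r=R.from_rotvec(o['tcp_rot']); A=r.as_matrix()
    d=A.T@(np.asarray(target)-o['eef_pos'])/10; y0=np.degrees(np.arctan2(A[1,0],A[0,0]))
    s='' if yaw is None else round(-((yaw-y0+180)%360-180),1)
    print('->',np.round(target,1),'tool cm',np.round(d,2),'spin',s,'yaw now',round(y0,1))
E
python3 - <<'E'
from h import *
for n in ['top','side']:
    c=cap(n);P=tomill(cloud(c)); a=np.array([-np.sin(np.radians(35)),0,np.cos(np.radians(35))])
    q=P.reshape(-1,3); m=(abs(q[:,0])<90)&(abs(q[:,1])<60)&(q[:,2]>110); q=q[m]
    h=q@a; print(n,np.histogram(h,bins=np.arange(60,220,5)))
    e=np.array([np.cos(np.radians(35)),0,np.sin(np.radians(35))])
    hs=np.percentile(h,97); t=q[(h>hs-6)]
    print('top layer',t.shape,np.median(t@a),'e-range',np.percentile(t@e,[2,98]),'y',np.percentile(t[:,1],[2,98]))
    r=P.reshape(-1,3); s=r[(r[:,1]<-70)&(r[:,1]>-160)&(abs(r[:,0])<45)&(r[:,2]>90)&(r[:,2]<150)]
    print('spout tube x',np.percentile(s[:,0],[2,50,98]),'ymin',s[:,1].min(),'zmax',np.percentile(s[:,2],98))
E
```

```text
top (array([ 14,  37,  74,  69,  44,  41,  36,  42,  47,  48,  30, 144, 207,
       865, 177,   0,   3,  14,  30,  25,  30,  28,  29,  38, 241, 213,
         0,   0,   0,   0,   0]), array([ 60,  65,  70,  75,  80,  85,  90,  95, 100, 105, 110, 115, 120,
       125, 130, 135, 140, 145, 150, 155, 160, 165, 170, 175, 180, 185,
       190, 195, 200, 205, 210, 215]))
top layer (448, 3) 184.91863138421155 e-range [40.79434813 91.43376903] y [-25.169803    24.26139106]
spout tube x [-14.96091531  -1.31180267  14.66905613] ymin -139.66923957464869 zmax 132.48285960968366
side (array([ 56,  77,  74,  83,  70,  83,  87,  97, 103, 109, 132, 118, 185,
       477, 169,  37,  23,  38,  56,  56,  59,  58,  59,  58,  70, 139,
         0,   0,   0,   0,   0]), array([ 60,  65,  70,  75,  80,  85,  90,  95, 100, 105, 110, 115, 120,
       125, 130, 135, 140, 145, 150, 155, 160, 165, 170, 175, 180, 185,
       190, 195, 200, 205, 210, 215]))
top layer (209, 3) 185.57457583432162 e-range [42.44257212 92.18387332] y [-23.82885456  27.37075397]
spout tube x [-12.33872845  -1.06346744  11.43874655] ymin -135.87846590742245 zmax 129.06487434957558
```

Run:
```python
from h import *
goto(toworld([-90,120,230]),100.5); goto(toworld([-90,120,118]),100.5)
print(toworld([-40,0,173]),toworld([0,-125,75]))
```

```text
-> [452.3  92.1 230. ] tool cm [-43.04 -45.18   0.13] spin -167.2 yaw now -66.7
-> [452.3  92.1 118. ] tool cm [-43.03 -45.18  11.33] spin -167.2 yaw now -66.7
[523.3698037  -16.78942102 173.        ] [ 585.47944069 -132.40686345   75.        ]
```

```bash
cat > g.sh <<'E'
python3 -c "
from h import *
import sys
goto(toworld([$1,$2,$3]),$4); o=env.get_obs(); print('mill',np.round(tomill(o['eef_pos']),1),'F mill',np.round(np.array(o['wrist_force'])@M,1),'mom',np.round(o['moment'],2),'j6',round(o['joint_positions'][5],2),'w',round(o['gripper_width'],1),'t',o['clock'])"
E
chmod +x g.sh
python3 -m jog '[[[-43,-45.2,0],-60,1],[[-43,-45.2,0],-60,1],[[-43,-45.2,0],-60,1],[[-43,-45.2,0],-60,1],[[-43,-45.2,0],-60,1]]' 30; ./g.sh -90 120 230 100.5
```

```text
clock: 0.75
eef_pos: [306.1, -250.4, 231.3]
tcp_rot: [3.076, -0.637, 0.001]
wrist_force: [1.7, 0.3, 1.2]
gripper_width: 12.4
-> [452.3  92.1 230. ] tool cm [ -0.19 -37.24   0.13] spin -123.9 yaw now -23.4
mill [-296.2 -190.1  231.3] F mill [ 1.7 -0.   1.2] mom [-0.02 -0.01  0.04] j6 1.11 w 12.4 t 0.75
```

```bash
python3 -m jog '[[[-0.2,-37.2,0],-60,1],[[-0.2,-37.2,0],-60,1],[[-0.2,-37.2,0],-60,1],[[-0.2,-37.2,0],-60,1],[[-0.2,-37.2,0],-60,1]]' >/dev/null; ./g.sh -90 120 230 100.5
```

```text
-> [452.3  92.1 230. ] tool cm [ 8.18 -9.07  0.16] spin -80.9 yaw now 19.6
mill [-156.4   17.5  231.6] F mill [ 0.6 -1.  -0. ] mom [-0.06 -0.06  0.02] j6 1.0 w 0.1 t 1.25
```

```bash
python3 -m jog '[[[0,0,0],-60,1],[[0,0,0],-60,1],[[0,0,0],-60,1],[[0,0,0],-60,1],[[0,0,0],-60,1]]' >/dev/null; ./g.sh -90 120 230 100.5
```

```text
-> [452.3  92.1 230. ] tool cm [12.36 -1.1   0.13] spin -37.9 yaw now 62.6
mill [-157.3   15.8  231.3] F mill [-0.1  0.4 -0.5] mom [-0.05  0.04 -0.02] j6 0.24 w 0.0 t 1.75
```

```bash
python3 -m jog '[[[12.4,-1.1,0],-37.9,1],[[12.4,-1.1,0],-37.9,1],[[12.4,-1.1,0],-37.9,1],[[12.4,-1.1,0],-37.9,1],[[12.4,-1.1,0],-37.9,1]]' >/dev/null; ./g.sh -90 120 118 100.5
python3 -m jog '[[[0,0,11.3],0,1],[[0,0,11.3],0,1],[[0,0,11.3],0,1],[[0,0,11.3],0,1]]' >/dev/null; ./g.sh -90 120 118 100.5
```

```text
-> [452.3  92.1 118. ] tool cm [-0.07 -0.11 11.3 ] spin 0.1 yaw now 100.6
mill [-88.9 120.7 231. ] F mill [ 0.4 -0.9 -0.3] mom [ 0.   -0.01 -0.02] j6 -0.14 w 0.0 t 2.25
-> [452.3  92.1 118. ] tool cm [-0.    0.11 -0.18] spin -0.4 yaw now 100.1
mill [-91.1 120.  116.2] F mill [-0.   0.9 -0.3] mom [ 0.   -0.   -0.02] j6 -0.13 w 0.1 t 2.65
```

```bash
python3 -m jog '[[[0,2,0],0,1],[[0,4,0],0,1],[[0,6,0],0,1],[[0,8,0],0,1],[[0,9.5,0],0,1]]' >/dev/null; ./g.sh 23 120 118 100.5
python3 -m jog '[[[0,1,0],0,1],[[0,1.7,0],0,1],[[0,1.7,0],0,1]]' >/dev/null; ./g.sh 23 120 118 100.5
python3 - <<'E'
from h import *
c=cap('top','top2'); P=cloud(c); q=P.reshape(-1,3); m=tomill(q)
s=m[(abs(m[:,1]-120)<20)&(m[:,2]>105)&(m[:,2]<155)]; print(len(s),np.median(s,0) if len(s) else 0)
c=cap('side','side2')
cv2.imwrite('pics/side2c.png',cv2.resize(c['img'][120:300,180:360],None,fx=3,fy=3))
E
```

```text
-> [563.4 112.7 118. ] tool cm [0.1  1.63 0.14] spin -0.4 yaw now 100.1
mill [  6.7 119.1 119.4] F mill [-4.2 -0.2 -2. ] mom [-0.08  0.78  0.03] j6 -0.11 w 0.0 t 3.15
-> [563.4 112.7 118. ] tool cm [0.09 0.34 0.01] spin -0.4 yaw now 100.1
mill [ 19.6 119.1 118.1] F mill [-13.3  -0.3   4.3] mom [-0.61  2.72  0.01] j6 -0.11 w 0.3 t 3.45
0 0
```

View pics/side2c.png

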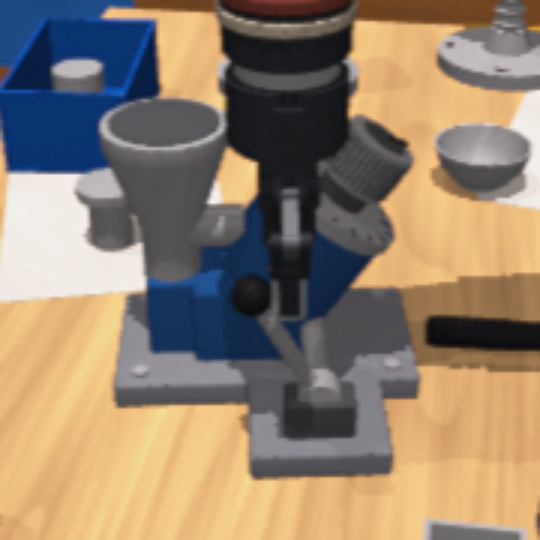

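The side crop shows the ball at (250,295), leaning to the rear, with the closed fingers just in front of it. I push a little more, back off, lift, and measure the ball.

```bash
python3 -m jog '[[[0,0.5,0],0,1],[[0,0.5,0],0,1]]' >/dev/null; ./g.sh 23 120 118 100.5
python3 -m jog '[[[0,-2.5,0],0,1],[[0,-3,-4],0,1],[[0,-3,-9],0,0.3],[[0,-3,-12.5],0,0],[[0,-3,-12.5],0,0]]' >/dev/null; ./g.sh -40 0 240 100.5
python3 - <<'E'
from h import *
c=cap('side'); P=tomill(cloud(c)); q=P[205:235,245:285].reshape(-1,3); im=c['img'][205:235,245:285].reshape(-1,3)
k=(im.max(1)<45)&(abs(q[:,1]-120)<25); print(k.sum(),q[k].mean(0),q[k].min(0),q[k].max(0))
E
```

```text
-> [563.4 112.7 118. ] tool cm [ 0.08  0.31 -0.05] spin -0.4 yaw now 100.1
mill [ 19.9 119.2 117.5] F mill [-30.7  -1.2  13.4] mom [-1.43  6.02 -0.05] j6 -0.11 w -0.3 t 3.75
-> [523.4 -16.8 240. ] tool cm [-11.91  -4.05   0.95] spin -0.4 yaw now 100.1
mill [  1.1 118.8 249.8] F mill [ 0.7  0.1 -0.4] mom [ 0.04 -0.01  0.07] j6 -0.11 w 43.2 t 4.25
140 [ 43.85802026 127.27953855 138.59089248] [ 31.37399021 116.8942467  121.70708688] [ 57.00458212 133.77287312 149.06861384]
```

```bash
python3 - <<'E'
from h import *
c=cap('top')
cv2.imwrite('pics/topr.png',cv2.resize(cv2.convertScaleAbs(c['img'][185:255,245:325],alpha=1.6),None,fx=8,fy=8,interpolation=cv2.INTER_CUBIC))
c=cap('wrist'); cv2.imwrite('pics/wr.png',c['img'])
a=np.vstack([cv2.imread('pics/topr.png')[:, :],cv2.resize(c['img'],(640,480))]); cv2.imwrite('pics/two.png',cv2.resize(a,None,fx=.57,fy=.57))
E
python3 -m jog '[[[-11.9,-4.1,0],-20,0],[[-11.9,-4.1,0],-20,0],[[-11.9,-4.1,0],-20,0],[[-11.9,-4.1,0],-20,0]]' >/dev/null; ./g.sh -40 0 148 120.5
```

```text
-> [523.4 -16.8 148. ] tool cm [0.06 0.64 9.42] spin -0.4 yaw now 120.1
mill [-45.6  -2.6 242.2] F mill [0.6 0.6 0.2] mom [ 0.08 -0.01 -0.02] j6 -0.7 w 85.2 t 4.8
```

View pics/two.png

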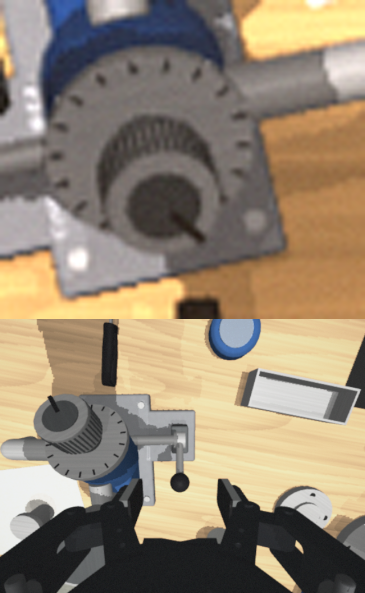

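The ring crop shows the bar pointing lower right from (165,205) to (203,240), which is roughly two clicks from the mill's front. The wrist view agrees. I go down and grip.

```bash
python3 -m jog '[[[0.1,0.6,0],0,0],[[0.1,0.6,5],0,0],[[0.1,0.6,9.4],0,0],[[0.1,0.6,9.4],0,0]]' >/dev/null; ./g.sh -40 0 148 120.5
python3 -m jog '[[[0,0,0],0,1],[[0,0,0],0,1],[[0,0,0],0,1],[[0,0,0],0,1]]' 40 >/dev/null; ./g.sh -40 0 148 120.5
```

```text
-> [523.4 -16.8 148. ] tool cm [-0.65 -0.03 -0.39] spin -0.3 yaw now 120.2
mill [-42.    6.2 144.2] F mill [-0.7 -0.3  0.7] mom [0.01 0.07 0.  ] j6 -0.69 w 85.3 t 5.2
-> [523.4 -16.8 148. ] tool cm [ 0.13 -0.37  0.5 ] spin -0.5 yaw now 120.0
mill [-3.61e+01  1.00e-01  1.53e+02] F mill [ -2.5 -12.8   4.1] mom [-3.39 -0.35 -0.51] j6 -0.69 w 58.4 t 5.6
```

```bash
python3 -m jog '[[[-0.4,0,0],0,1],[[-0.4,0,0],0,1]]' >/dev/null; ./g.sh -40 0 148 120.5
```

```text
-> [523.4 -16.8 148. ] tool cm [ 0.14 -0.36  0.49] spin -0.4 yaw now 120.1
mill [-3.610e+01 -1.000e-01  1.529e+02] F mill [-7.   6.8 11.8] mom [-0.3   1.07 -0.87] j6 -0.69 w 58.4 t 5.8
```

```bash
python3 -m jog '[[[0,0,0],8,1],[[0,0,0],16,1],[[0,0,0],24,1]]' >/dev/null; ./g.sh -40 0 148 80.5
python3 -m jog '[[[0,0,0],8,1],[[0,0,0],16,1],[[0,0,0],16,1]]' >/dev/null; ./g.sh -40 0 148 80.5
```

```text
-> [523.4 -16.8 148. ] tool cm [ 0.19 -0.73  0.48] spin 15.3 yaw now 95.8
mill [-32.9  -2.4 152.9] F mill [ 18.2 -16.3 -18.9] mom [-0.96 -3.9   1.76] j6 -0.27 w 54.6 t 6.1
-> [523.4 -16.8 148. ] tool cm [ 0.13 -1.38  0.4 ] spin -0.6 yaw now 79.9
mill [-27.7  -6.  152.3] F mill [ 31.8 -28.1 -36.5] mom [-2.19 -7.35  1.83] j6 0.0 w 54.4 t 6.4
```

```bash
python3 -m jog '[[[0,0,0],0,0],[[0,0,0],0,0],[[0,0,0],0,0],[[0,0,-5],0,0],[[0,0,-8],0,0]]' >/dev/null; ./g.sh -40 0 148 80.5
python3 -m jog '[[[0,-3,-3],0,0],[[0,-8,-4],0,0],[[0,-11,-4],0,0],[[0,-11,-4],0,0]]' >/dev/null; ./g.sh -40 0 148 80.5
python3 - <<'E'
from h import *
c=cap('wrist','w3'); cc=cap('top')
t=cv2.resize(cv2.convertScaleAbs(cc['img'][185:255,245:325],alpha=1.6),None,fx=5,fy=5,interpolation=cv2.INTER_CUBIC)
w=c['img']; t=cv2.copyMakeBorder(t,0,70,0,0,cv2.BORDER_CONSTANT); cv2.imwrite('pics/two3.png',cv2.resize(np.hstack([t,w]),(800,350)))
E
```

```text
-> [523.4 -16.8 148. ] tool cm [-0.11 -0.3   8.45] spin -0.4 yaw now 80.1
mill [-36.9  -0.  232.5] F mill [ 0.6 -0.5  0.2] mom [-0.02 -0.12  0.01] j6 0.0 w 85.4 t 6.9
-> [523.4 -16.8 148. ] tool cm [-0.13 11.05 12.3 ] spin -0.3 yaw now 80.2
mill [-143.3   39.6  270.9] F mill [-0.2 -0.2  0. ] mom [-0.    0.01 -0.02] j6 0.0 w 85.1 t 7.3
```

View pics/two3.png

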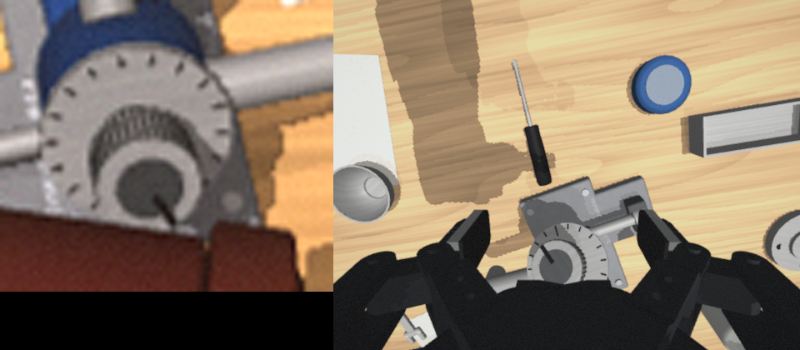

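The bar in the wrist picture runs from about (553,262) to (541,243). I now measure the bar angle, and look for the long mark, by casting rays onto the ring-top and disc planes.

```bash
cat > bar.py <<'E'
from h import *
import sys
a=np.array([-np.sin(np.radians(35)),0,np.cos(np.radians(35))]); e=np.array([np.cos(np.radians(35)),0,np.sin(np.radians(35))])
def gray(c,h,r,th):   # th: ccw from above, 0 = mill front
    p=toworld(a*h+e*EC+r*(-np.cos(th)*e-np.sin(th)*np.array([0,1,0]))+np.array([0,YC,0]))
    q=(p-np.array(c['eye']))@att(c); u=c['cx']+c['fx']*q[0]/-q[2]; v=c['cy']-c['fy']*q[1]/-q[2]
    if not(0<u<558 and 0<v<418): return np.nan
    return cv2.getRectSubPix(cv2.cvtColor(c['img'],cv2.COLOR_BGR2GRAY),(1,1),(float(u),float(v)))[0,0]
def centre(c):
    m=tomill(cloud(c)).reshape(-1,3); m=m[(abs(m@a-185)<4)&(abs(m@e-66)<40)&(abs(m[:,1])<40)]
    z=np.stack([m@e,m[:,1]],1).astype(np.float32); (cc,r)=cv2.minEnclosingCircle(z); return cc,r,len(z),np.median(m@a)
for n in sys.argv[1:]:
    c=cap(n); cc,r,k,hh=centre(c); print(n,'centre e,y',np.round(cc,1),'r',round(r,1),k,round(float(hh),1))
    EC,YC=66.5,0.
    if 26<r<31: EC,YC=cc
    T=np.arange(-180,180,4)
    b=np.array([np.mean([gray(c,185,x,np.radians(t)) for x in np.arange(18,27)]) for t in T])
    k=np.argsort(b)[:8]; print(' bar darkest deg',sorted(zip(T[k],b[k].astype(int))), 'median',np.nanmedian(b))
    T=np.arange(-180,180,2); 
    for R0,R1 in ((40,44),(44,47),(48,52)):
        d=np.array([np.mean([gray(c,130,x,np.radians(t)) for x in np.arange(R0,R1)]) for t in T])
        print(' disc',R0,' '.join(f'{t}:{int(x)}' for t,x in zip(T,d) if not np.isnan(x) and x<np.nanmedian(d)*.8))
E
python3 bar.py wrist
```

```text
wrist centre e,y [62.5 -1.9] r 28.8 2783 186.8
 bar darkest deg [(np.int64(24), np.int64(35)), (np.int64(140), np.int64(40)), (np.int64(144), np.int64(36)), (np.int64(148), np.int64(36)), (np.int64(152), np.int64(34)), (np.int64(156), np.int64(35)), (np.int64(160), np.int64(36)), (np.int64(164), np.int64(38))] median 157.3888888888889
 disc 40 -180:27 -178:26 -176:28 -174:27 -172:26 -170:28 -168:25 -166:27 -164:25 -162:27 -160:26 -158:25 -156:26 -154:24 -152:25 -150:26 -148:25 -146:28 -144:27 -142:27 -140:28 -138:53 0:63 2:59 36:85 38:75 40:70 42:76 106:70 108:33 110:26 112:24 114:26 116:25 118:28 120:27 122:23 124:23 126:26 128:28 130:24 132:28 134:27 136:28 138:27 140:25 142:26 144:26 146:25 148:24 150:26 152:28 154:28 156:27 158:27 160:27 162:26 164:28 166:26 168:26 170:25 172:23 174:26 176:27 178:23
 disc 44 -180:27 -178:26 -176:27 -174:28 -172:27 -170:25 -168:27 -166:28 -164:25 -162:27 -160:26 -158:27 -156:27 -154:27 -152:25 -150:26 -148:25 -146:27 -144:28 -142:27 -140:27 -138:26 -136:34 -100:85 -80:71 0:68 2:62 20:73 22:67 40:75 42:74 104:41 106:27 108:27 110:27 112:26 114:26 116:25 118:25 120:26 122:27 124:25 126:24 128:28 130:26 132:27 134:26 136:26 138:27 140:25 142:26 144:23 146:26 148:27 150:25 152:27 154:30 156:26 158:24 160:26 162:27 164:26 166:27 168:27 170:27 172:26 174:27 176:27 178:28
 disc 48 -180:27 -178:29 -176:26 -174:27 -172:27 -170:27 -168:27 -166:26 -164:28 -162:26 -160:25 -158:27 -156:25 -154:24 -152:29 -150:27 -148:26 -146:27 -144:26 -142:25 -140:27 -138:24 -136:26 -134:25 -132:60 0:78 2:77 20:72 22:69 40:71 42:77 60:79 100:64 102:27 104:28 106:25 108:27 110:26 112:26 114:25 116:27 118:23 120:26 122:25 124:24 126:23 128:27 130:26 132:28 134:25 136:27 138:24 140:29 142:27 144:25 146:25 148:27 150:27 152:25 154:28 156:23 158:26 160:26 162:25 164:26 166:25 168:29 170:26 172:27 174:27 176:28 178:28
```

Marks lie every 20° with the long one at 0° (mill front). The bar reads about 22°, so the ring is one click from touch. I do another clockwise stroke.

```bash
./g.sh -42 0 235 117
python3 -m jog '[[[-0.1,10.9,3.6],-35,0],[[-0.1,10.9,3.6],-35,0],[[-0.1,10.9,3.6],-35,0],[[-0.1,10.9,3.6],-36.5,0],[[-0.1,10.9,3.6],-36.5,0]]' >/dev/null; ./g.sh -42 0 149 117
python3 -m jog '[[[0,0,0],0,0]]' >/dev/null; ./g.sh -42 0 149 117
```

```text
-> [521.4 -17.2 235. ] tool cm [-0.16 10.46  3.53] spin -36.9 yaw now 80.1
mill [-139.6   37.9  270.1] F mill [ 0.3 -0.9  0.2] mom [-0.02 -0.03  0.01] j6 0.0 w 85.4 t 7.45
-> [521.4 -17.2 149. ] tool cm [ 0.26 -0.39  8.31] spin -0.1 yaw now 116.9
mill [-37.4  -1.4 232.1] F mill [-0.6  0.1 -1.1] mom [-0.04  0.01 -0.02] j6 -0.64 w 85.4 t 7.95
-> [521.4 -17.2 149. ] tool cm [ 0.23 -0.38  8.36] spin -0.4 yaw now 116.6
mill [-37.7  -1.2 232.6] F mill [-0.5 -0.8 -0.3] mom [ 0.    0.07 -0.03] j6 -0.64 w 85.3 t 8.05
```

```bash
python3 -m jog '[[[0.2,-0.4,4],0,0],[[0.2,-0.4,8.3],0,0],[[0.2,-0.4,8.3],0,0],[[0.2,-0.4,8.3],0,0]]' >/dev/null; ./g.sh -42 0 149 117
python3 -m jog '[[[0,0,0],0,1],[[0,0,0],0,1],[[0,0,0],0,1],[[0,0,0],0,1]]' 60 >/dev/null; ./g.sh -42 0 149 117
python3 -m jog '[[[0,0,0],8,1],[[0,0,0],16,1]]' >/dev/null; ./g.sh -42 0 149 85
python3 -m jog '[[[0,0,0],8,1],[[0,0,0],16,1]]' >/dev/null; ./g.sh -42 0 149 85
```

```text
-> [521.4 -17.2 149. ] tool cm [-0.01  0.08  0.18] spin -0.4 yaw now 116.6
mill [-42.8  -0.2 150.8] F mill [0.2 0.3 0.4] mom [-0.03  0.    0.04] j6 -0.64 w 85.3 t 8.45
-> [521.4 -17.2 149. ] tool cm [ 0.18 -0.04  0.43] spin -0.5 yaw now 116.5
mill [-41.1  -1.6 153.3] F mill [-4.9  1.2 12.6] mom [-1.31  0.   -0.93] j6 -0.64 w 57.7 t 8.85
-> [521.4 -17.2 149. ] tool cm [ 0.2  -0.31  0.4 ] spin 15.3 yaw now 100.3
mill [-38.9  -2.  153. ] F mill [  8.5 -15.5  -2.8] mom [-1.75 -1.82  0.52] j6 -0.35 w 54.3 t 9.05
-> [521.4 -17.2 149. ] tool cm [ 0.18 -0.68  0.28] spin -0.5 yaw now 84.5
mill [-36.   -3.6 151.9] F mill [ 23.1 -30.7 -28.9] mom [ 0.65 -5.56  4.86] j6 -0.08 w 54.5 t 9.25
```

```bash
python3 -m jog '[[[0,0,0],0,0],[[0,0,0],0,0],[[0,0,0],0,0],[[0,0,-5],0,0],[[0,0,-8],0,0]]' >/dev/null
python3 -m jog '[[[0,-3,-3],0,0],[[0,-8,-4],0,0],[[0,-11,-4],0,0],[[0,-11,-4],0,0]]' >/dev/null; ./g.sh -42 0 235 117
python3 bar.py wrist | grep -v disc
```

```text
-> [521.4 -17.2 235. ] tool cm [-1.000e-02  1.141e+01  3.650e+00] spin -32.3 yaw now 84.7
mill [-151.8   31.3  271.5] F mill [ 0.4 -0.1 -0.1] mom [ 0.01 -0.01  0.02] j6 -0.1 w 85.6 t 10.15
wrist centre e,y [62.5 -2. ] r 28.7 2335 186.8
 bar darkest deg [(np.int64(-180), np.int64(25)), (np.int64(-176), np.int64(25)), (np.int64(-172), np.int64(23)), (np.int64(-168), np.int64(24)), (np.int64(136), np.int64(25)), (np.int64(140), np.int64(24)), (np.int64(144), np.int64(25)), (np.int64(152), np.int64(24))] median 154.33333333333334
```

```bash
sed -i 's/T=np.arange(-180,180,4)/T=np.arange(-90,100,2)/; s/\[:8\]/[:5]/' bar.py; python3 bar.py wrist | grep -v disc
python3 - <<'E'
from h import *
c=cap('wrist'); cv2.imwrite('pics/w4.png',cv2.resize(c['img'][240:360,240:420],None,fx=4,fy=4,interpolation=cv2.INTER_CUBIC))
E
```

```text
wrist centre e,y [62.3 -2.2] r 28.7 2460 186.8
 bar darkest deg [(np.int64(-2), np.int64(75)), (np.int64(0), np.int64(38)), (np.int64(2), np.int64(35)), (np.int64(4), np.int64(36)), (np.int64(6), np.int64(47))] median 160.33333333333334
```

View pics/w4.png

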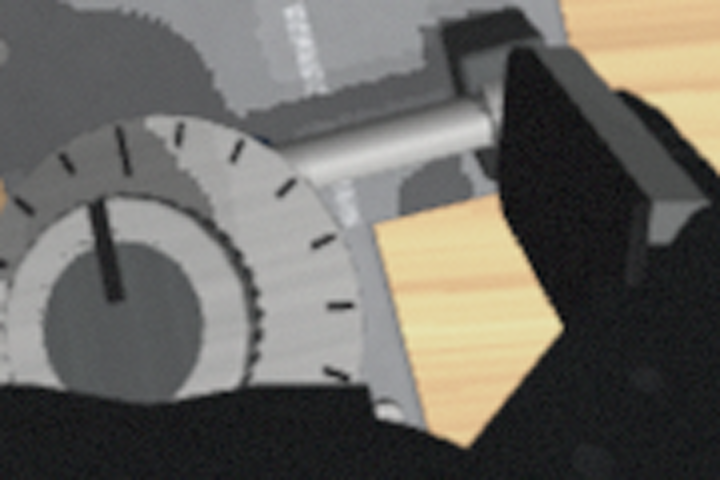

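The crop shows the bar (98,210)-(117,295) lined up with the one long mark at (123,150). It reads 2° and the stop took load, so the burrs touch. Now counter-clockwise strokes.

```bash
python3 -m jog '[[[0,11.4,3.6],3,0],[[0,11.4,3.6],3,0],[[0,11.4,3.6],3,0],[[0,11.4,7],3,0],[[0,11.4,11],3,0]]' >/dev/null; 
python3 -m jog '[[[0,0,1],0,0],[[0,0,1],0,0]]' >/dev/null; ./g.sh -42 0 149 82
```

```text
-> [521.4 -17.2 149. ] tool cm [ 0.01 -0.26 -0.  ] spin -0.4 yaw now 81.6
mill [-39.6  -1.  149. ] F mill [0.1 0.3 0.8] mom [-0.03  0.02 -0.02] j6 -0.03 w 85.2 t 11.0
```

```bash
python3 -m jog '[[[0,-0.3,0],0,1],[[0,-0.3,0],0,1],[[0,-0.3,0],0,1],[[0,-0.3,0],0,1]]' 60 >/dev/null; ./g.sh -42 0 149 82
python3 -m jog '[[[0,0,0],-8,1],[[0,0,0],-16,1],[[0,0,0],-24,1],[[0,0,0],-32,1],[[0,0,0],-36,1]]' >/dev/null; ./g.sh -42 0 149 118
python3 -m jog '[[[0,0,0],0,0],[[0,0,0],0,0],[[0,0,0],0,0],[[0,0,-5],0,0],[[0,0,-8],0,0]]' >/dev/null;./g.sh -150 30 270 82
```

```text
-> [521.4 -17.2 149. ] tool cm [ 0.22 -0.13  0.42] spin -0.4 yaw now 81.6
mill [-41.5  -2.5 153.2] F mill [-8.  -9.  12.3] mom [-1.64  1.22  0.55] j6 -0.03 w 58.6 t 11.4
-> [521.4 -17.2 149. ] tool cm [ 0.2  -0.56  0.25] spin -0.3 yaw now 117.7
mill [-36.1  -0.2 151.6] F mill [ 26.7   9.2 -41.3] mom [-0.18 -6.18 -2.95] j6 -0.66 w 54.6 t 11.9
-> [409.7  -7.3 270. ] tool cm [ 6.09 -9.45 -3.7 ] spin 35.6 yaw now 117.6
mill [-41.8  -0.4 233.2] F mill [ 1.8 -0.4  1. ] mom [-0.02 -0.05  0.02] j6 -0.66 w 85.2 t 12.4
```

```bash
python3 -m jog '[[[6,-9.5,-3.7],35,0],[[6,-9.5,-3.7],35,0],[[6,-9.5,-3.7],35,0],[[6,-9.5,-3.7],35,0],[[6,-9.5,-3.7],35,0]]' >/dev/null; ./g.sh -42 0 149 82;python3 bar.py wrist | grep -v disc
```

```text
-> [521.4 -17.2 149. ] tool cm [ 0.6  11.19 11.98] spin 0.5 yaw now 82.5
mill [-150.5   29.1  268.5] F mill [-0.8 -0.4 -0.2] mom [ 0.02 -0.02  0.03] j6 -0.07 w 85.4 t 12.9
wrist centre e,y [62.1 -1.8] r 28.7 2379 186.8
 bar darkest deg [(np.int64(20), np.int64(54)), (np.int64(22), np.int64(35)), (np.int64(24), np.int64(35)), (np.int64(26), np.int64(37)), (np.int64(28), np.int64(63))] median 159.77777777777777
```

One click counted (reading 24°). I repeat the stroke.

```bash
python3 -m jog '[[[0.6,10.9,3.6],0,0],[[0.6,10.9,3.6],0,0],[[0.6,10.9,3.6],0,0],[[0.6,10.9,7.5],0,0],[[0.6,10.9,12],0,0]]' >/dev/null; 
python3 -m jog '[[[0,0,0],0,0],[[0,0,0],0,0]]' >/dev/null; ./g.sh -42 0 149 82
python3 -m jog '[[[0,0,0],0,1],[[0,0,0],0,1],[[0,0,0],0,1],[[0,0,0],0,1]]' 60 >/dev/null; ./g.sh -42 0 149 82
python3 -m jog '[[[0,0,0],-8,1],[[0,0,0],-16,1],[[0,0,0],-24,1],[[0,0,0],-32,1],[[0,0,0],-36,1]]' >/dev/null; ./g.sh -42 0 149 118
python3 -m jog '[[[0,0,0],0,0],[[0,0,0],0,0],[[0,0,0],0,0],[[0,0,-5],0,0],[[0,0,-8],0,0]]' >/dev/null
python3 -m jog '[[[6,-9.5,-3.7],35,0],[[6,-9.5,-3.7],35,0],[[6,-9.5,-3.7],35,0],[[6,-9.5,-3.7],35,0],[[6,-9.5,-3.7],35,0]]' >/dev/null; ./g.sh -42 0 149 82;python3 bar.py wrist | grep -v disc
```

```text
-> [521.4 -17.2 149. ] tool cm [-0.05  0.34 -0.12] spin 0.7 yaw now 82.7
mill [-45.1   1.5 147.8] F mill [ 0.8 -0.5  1.2] mom [-0.01 -0.01 -0.03] j6 -0.05 w 85.4 t 13.65
-> [521.4 -17.2 149. ] tool cm [0.23 0.14 0.17] spin 0.6 yaw now 82.6
mill [-44.   -1.8 150.7] F mill [ -9.3 -12.8  16.9] mom [-2.33  1.33  0.36] j6 -0.04 w 58.3 t 14.05
-> [521.4 -17.2 149. ] tool cm [ 0.17 -0.    0.05] spin 0.6 yaw now 118.6
mill [-41.4  -1.6 149.6] F mill [  6.4   7.  -11.5] mom [-5.35 -4.51 -5.57] j6 -0.67 w 55.2 t 14.55
-> [521.4 -17.2 149. ] tool cm [ 0.48 11.53 11.63] spin 1.5 yaw now 83.5
mill [-153.8   29.2  265.1] F mill [ 0.4  0.  -0.2] mom [-0.02  0.02 -0.02] j6 -0.09 w 85.2 t 15.55
wrist centre e,y [62.4 -2.1] r 28.8 2055 186.9
 bar darkest deg [(np.int64(40), np.int64(39)), (np.int64(42), np.int64(36)), (np.int64(44), np.int64(36)), (np.int64(96), np.int64(36)), (np.int64(98), np.int64(28))] median 160.77777777777777
```

Two clicks (42°). One more stroke.

```bash
python3 -m jog '[[[0.5,11.3,3.6],1.5,0],[[0.5,11.3,3.6],1.5,0],[[0.5,11.3,3.6],1.5,0],[[0.5,11.3,7.5],1.5,0],[[0.5,11.3,11.6],1.5,0]]' >/dev/null; 
python3 -m jog '[[[0,0,0],0,0],[[0,0,0],0,0]]' >/dev/null; ./g.sh -42 0 149 82
python3 -m jog '[[[0,0,0],0,1],[[0,0,0],0,1],[[0,0,0],0,1],[[0,0,0],0,1]]' 60 >/dev/null; ./g.sh -42 0 149 82
python3 -m jog '[[[0,0,0],-8,1],[[0,0,0],-16,1],[[0,0,0],-24,1],[[0,0,0],-32,1],[[0,0,0],-36,1]]' >/dev/null; ./g.sh -42 0 149 118
python3 -m jog '[[[0,0,0],0,0],[[0,0,0],0,0],[[0,0,0],0,0],[[0,0,-5],0,0],[[0,0,-8],0,0]]' >/dev/null
python3 -m jog '[[[6,-9.5,-3.7],35,0],[[6,-9.5,-3.7],35,0],[[6,-9.5,-3.7],35,0],[[6,-9.5,-3.7],35,0],[[6,-9.5,-3.7],35,0]]' >/dev/null; ./g.sh -42 0 149 82;python3 bar.py wrist | grep -v disc
python3 - <<'E'
from h import *
c=cap('wrist'); cv2.imwrite('pics/w5.png',cv2.resize(c['img'][220:340,230:410],None,fx=4,fy=4,interpolation=cv2.INTER_CUBIC))
E
```

```text
-> [521.4 -17.2 149. ] tool cm [-0.02  0.25 -0.05] spin 0.3 yaw now 82.3
mill [-44.3   1.  148.5] F mill [ 0.4 -0.3  0.2] mom [ 0.01 -0.01  0.02] j6 -0.04 w 85.0 t 16.3
-> [521.4 -17.2 149. ] tool cm [0.23 0.07 0.24] spin 0.1 yaw now 82.1
mill [-43.4  -1.9 151.4] F mill [ -7.4 -12.5  13.3] mom [-1.94  1.08  0.58] j6 -0.04 w 58.7 t 16.7
-> [521.4 -17.2 149. ] tool cm [0.14 0.15 0.3 ] spin 0.2 yaw now 118.2
mill [-43.   -1.8 152. ] F mill [-10.6  -0.1  18.9] mom [-3.67  0.48 -2.89] j6 -0.67 w 54.8 t 17.2
-> [521.4 -17.2 149. ] tool cm [ 0.53 11.43 11.73] spin 1.0 yaw now 83.0
mill [-152.8   29.4  266.1] F mill [ 0.4 -0.5  0.1] mom [ 0.01  0.02 -0.  ] j6 -0.08 w 85.1 t 18.2
wrist centre e,y [61.  -1.3] r 28.2 2143 186.9
 bar darkest deg [(np.int64(62), np.int64(59)), (np.int64(64), np.int64(38)), (np.int64(66), np.int64(35)), (np.int64(68), np.int64(36)), (np.int64(70), np.int64(51))] median 153.44444444444446
```

View pics/w5.png

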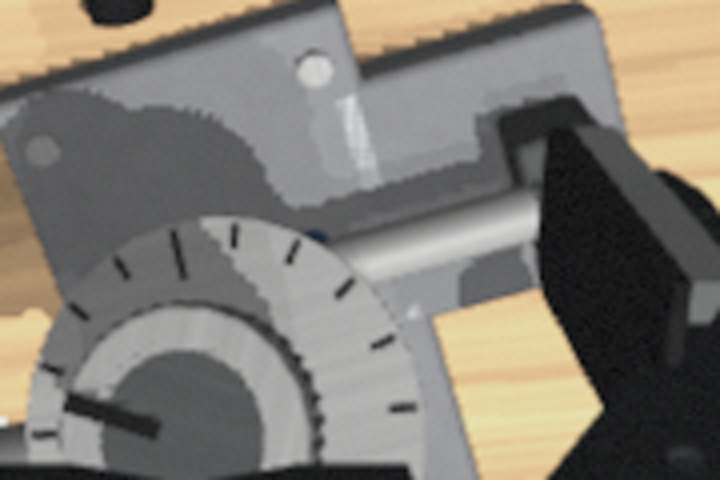

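The crop shows the long mark at (180,253) and the following ccw marks at (122,267), (78,310) and (52,368). The bar tip at (68,402) is at about the third. A recheck with a fixed centre follows, then the lever.

```bash
sed -i 's/    if 26<r<31: EC,YC=cc/    EC,YC=62.4,-2.0/' bar.py; python3 bar.py wrist | grep -v disc; ./g.sh 88 120 255 100.5
```

```text
wrist centre e,y [61.2 -1.9] r 28.4 2125 186.8
 bar darkest deg [(np.int64(60), np.int64(37)), (np.int64(62), np.int64(36)), (np.int64(64), np.int64(35)), (np.int64(66), np.int64(49)), (np.int64(98), np.int64(43))] median 160.44444444444446
-> [627.4 124.5 255. ] tool cm [15.76 20.31  1.03] spin -17.1 yaw now 83.4
mill [-152.5   29.3  265.3] F mill [ 0.7 -1.   0.3] mom [ 0.02 -0.02  0.02] j6 -0.08 w 85.5 t 18.35
```

It reads 62° against 2° at touch, so exactly 60°, three clicks. Now the lever.

```bash
python3 -m jog '[[[15.8,20.3,1],-17,1],[[15.8,20.3,1],-17,1],[[15.8,20.3,1],-17,1],[[15.8,20.3,1],-17,1],[[15.8,20.3,1],-17,1]]' 30 >/dev/null; 
python3 -m jog '[[[0,0,0],0,1],[[0,0,0],0,1],[[0,0,0],0,1]]' >/dev/null; ./g.sh 88 120 118 100.5
```

```text
-> [627.4 124.5 118. ] tool cm [ 0.34  0.77 13.72] spin -0.3 yaw now 100.2
mill [ 80.4 116.6 255.2] F mill [-0.5 -0.2  0.8] mom [ 0.03 -0.02 -0.01] j6 -0.1 w -0.0 t 19.15
```

```bash
python3 -m jog '[[[0.3,0.9,1],0,1],[[0.3,0.9,5],0,1],[[0.3,0.9,9],0,1],[[0.3,0.9,13.7],0,1],[[0.3,0.9,13.7],0,1]]' >/dev/null;./g.sh -21 120 118 100.5
python3 -m jog '[[[0,-2.5,0],0,1],[[0,-4.5,0],0,1],[[0,-6.5,0],0,1],[[0,-8.5,0],0,1],[[0,-9.8,0],0,1]]' >/dev/null;./g.sh -21 120 118 100.5
python3 -m jog '[[[0,-0.7,0],0,1],[[0,-1.2,0],0,1],[[0,-1.2,0],0,1]]' >/dev/null;./g.sh -21 120 118 100.5
```

```text
-> [520.2 104.7 118. ] tool cm [ -0.05 -10.65  -0.39] spin -0.4 yaw now 100.1
mill [ 85.5 119.8 113. ] F mill [-0.7 -0.6 -0.3] mom [-0.02  0.    0.03] j6 -0.1 w 0.1 t 19.65
-> [520.2 104.7 118. ] tool cm [ 0.01 -1.45  0.38] spin -0.4 yaw now 100.1
mill [ -6.6 119.8 121.9] F mill [ 4.1 -0.1 -3.1] mom [ 0.17 -0.87  0.03] j6 -0.11 w 0.1 t 20.15
-> [520.2 104.7 118. ] tool cm [-0.03 -0.17  0.18] spin -0.4 yaw now 100.1
mill [-19.3 120.3 119.8] F mill [ 1.5 -0.4  0.7] mom [ 0.03 -0.26  0.  ] j6 -0.11 w 0.1 t 20.45
```

```bash
python3 -m jog '[[[0,-0.3,0],0,1],[[0,-0.3,0],0,1],[[0,-0.3,0],0,1]]' >/dev/null;./g.sh -21 120 118 100.5
python3 -m jog '[[[0,-0.3,0],0,1],[[0,-0.3,0],0,1],[[0,-0.3,0],0,1]]' >/dev/null;./g.sh -21 120 118 100.5
```

```text
-> [520.2 104.7 118. ] tool cm [-0.04  0.14  0.08] spin -0.4 yaw now 100.1
mill [-22.4 120.4 118.8] F mill [ 3.1 -0.8  2. ] mom [ 0.06 -0.68 -0.02] j6 -0.12 w -0.1 t 20.75
-> [520.2 104.7 118. ] tool cm [-0.04  0.17  0.11] spin -0.4 yaw now 100.1
mill [-22.7 120.4 119.1] F mill [13.8 -0.5 -6. ] mom [ 0.61 -2.79 -0.05] j6 -0.12 w 0.3 t 21.05
```

```bash
python3 -m jog '[[[0,-0.4,0],0,1],[[0,-0.4,0],0,1]]' >/dev/null;./g.sh -21 120 118 100.5
python3 -m jog '[[[0,2.5,0],0,1],[[0,3,-4],0,1],[[0,3,-9],0,1],[[0,3,-11],0,0],[[0,3,-11],0,0]]' >/dev/null
python3 - <<'E'
from h import *
c=cap('side'); P=tomill(cloud(c)); q=P.reshape(-1,3); im=c['img'].reshape(-1,3)
k=(im.max(1)<45)&(abs(q[:,1]-120)<25)&(abs(q[:,0])<70)&(q[:,2]>110)&(q[:,2]<155); print(k.sum(),q[k].mean(0),q[k].min(0),q[k].max(0))
print(env.get_obs()['eef_pos']); goto([432.3,244,190],179.5)
E
```

```text
-> [520.2 104.7 118. ] tool cm [-0.06  0.19  0.21] spin -0.4 yaw now 100.1
mill [-22.9 120.6 120.1] F mill [ 25.3   2.3 -10.6] mom [ 1.52 -5.12  0.05] j6 -0.12 w 0.1 t 21.25
127 [-45.15918903 127.47667411 138.92956382] [-57.11014379 118.1144907  124.94475662] [-33.17220874 133.9080437  148.01187143]
[540.98114243 108.88393764 229.27733707]
-> [432.3 244.  190. ] tool cm [15.21 -8.33  3.92] spin -79.4 yaw now 100.1
```

```bash
python3 -m jog '[[[15.2,-8.3,2],-60,0],[[15.2,-8.3,2],-60,0],[[15.2,-8.3,2],-60,0],[[15.2,-8.3,2],-60,0],[[15.2,-8.3,2],-60,0]]' >/dev/null
python3 -m jog '[[[0,0,0],-36.5,0],[[0,0,0],-36.5,0],[[0,0,0],-36.5,0],[[0,0,0],-36.5,0],[[0,0,0],-36.5,0]]' >/dev/null
python3 -c "
from h import *
goto([432.3,244,10],179.5);print(env.get_obs()['eef_pos'],env.get_obs()['joint_positions'][5])"
```

```text
-> [432.3 244.   10. ] tool cm [-0.21  0.1  19.67] spin 0.4 yaw now 179.9
[430.93734632 243.27756375 206.66490057] -1.2030320763514382
```

```bash
python3 -m jog '[[[-0.1,0,5],0.4,0],[[-0.1,0,10],0.4,0],[[-0.1,0,14],0.4,0],[[-0.1,0,17.5],0.4,0],[[-0.1,0,19.5],0.4,0]]' >/dev/null
python3 -m jog '[[[0,0,0],0,0],[[0,0,0],0,1],[[0,0,0],0,1],[[0,0,0],0,1],[[0,0,0],0,1]]' 50 
python3 -m jog '[[[0,0,-4],0,1],[[0,0,-9],0,1],[[0,0,-13],0,1],[[0,0,-17],0,1],[[0,0,-17],0,1]]'
python3 - <<'E'
from h import *
c=cap('side','side6'); c=cap('top','top6'); v=c['z_map']; P=cloud(c)
goto([400,-150,180],100.5)
E
```

```text
clock: 23.8
eef_pos: [434.1, 244.1, 14.6]
tcp_rot: [0.022, 3.14, 0.001]
wrist_force: [-0.7, -0.1, 4.4]
gripper_width: 61.2
clock: 24.3
eef_pos: [436.5, 245.1, 189.1]
tcp_rot: [0.022, 3.133, 0.005]
wrist_force: [-0.1, 1.3, -2.1]
gripper_width: 61.4
-> [ 400 -150  180] tool cm [  2.84 -39.45   0.41] spin 78.7 yaw now 179.2
```

View pics/side6.png

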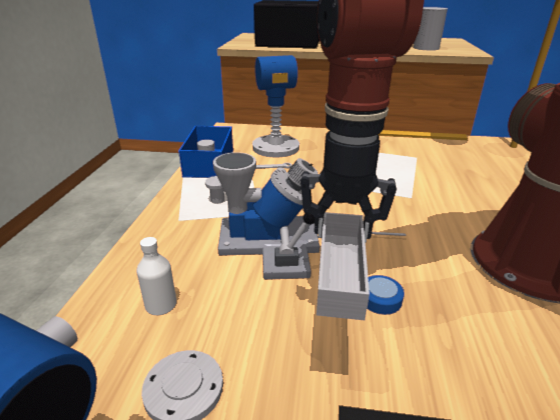

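The picture shows the tray held level and lifted, with its far end at (343,300). The lever leans to the front. I carry it over to the right at height.

```bash
python3 -c "
from h import *
goto(toworld([-230,-125,235]),100.5)"
python3 -m jog '[[[2,0,-4.6],0,1],[[7.8,-15,-4.6],0,1],[[7.8,-42,-4.6],0,1],[[7.8,-42,-4.6],0,1],[[7.8,-42,-4.6],0,1]]' >/dev/null
./g.sh -230 -125 235 100.5
```

```text
-> [ 359.3 -174.3  235. ] tool cm [  6.87 -41.93  -5.1 ] spin 78.7 yaw now 179.2
-> [ 359.3 -174.3  235. ] tool cm [  1.3  -22.2   -0.67] spin 78.8 yaw now 179.3
mill [-174.    90.2  228.2] F mill [ 1.7 -0.7 -1.9] mom [-0.2  -0.11  0.02] j6 -1.63 w 61.3 t 24.9
```

```bash
python3 -m jog '[[[0.5,-10,-0.4],0,1],[[0.5,-22.2,-0.4],10,1],[[0.5,-22.2,-0.4],20,1],[[0.5,-22.2,-0.4],30,1],[[0.5,-22.2,-0.4],40,1]]' >/dev/null
./g.sh -230 -125 235 100.5
python3 -m jog '[[[0,0,0],43,1],[[0,0,0],43,1],[[0,0,0],43,1],[[0,0,0],43,1],[[0,0,0],43,1]]' >/dev/null
./g.sh -230 -125 29 100.5
```

```text
-> [ 359.3 -174.3  235. ] tool cm [ 0.79 -0.32 -0.28] spin 43.8 yaw now 144.3
mill [-222.2 -128.5  232.2] F mill [ 0.8 -0.1 -2.9] mom [-0.05  0.02  0.01] j6 -1.57 w 61.1 t 25.4
-> [ 359.3 -174.3   29. ] tool cm [-0.06 -0.81 20.29] spin 1.0 yaw now 101.5
mill [-221.4 -124.7  231.9] F mill [ 0.9  0.5 -1.5] mom [0.01 0.18 0.02] j6 -0.82 w 61.3 t 25.9
```

```bash
python3 -m jog '[[[0,-0.8,5],1,1],[[0,-0.8,10],1,1],[[0,-0.8,15],1,1],[[0,-0.8,18.5],1,1],[[0,-0.8,20.4],1,1]]' >/dev/null
python3 -m jog '[[[0,0,0],0,1],[[0,0,0],0,1]]' >/dev/null
./g.sh -100 -125 26 100.5
python3 - <<'E'
from h import *
c=cap('top','top7'); P=tomill(cloud(c)); q=P.reshape(-1,3)
k=(q[:,0]>-270)&(q[:,0]<-40)&(abs(q[:,1]+125)<33)&(q[:,2]>40)&(q[:,2]<75)
print(k.sum(),cv2.minAreaRect(q[k][:,:2].astype(np.float32)),np.percentile(q[k],[1,99],axis=0))
E
```

```text
-> [ 487.2 -150.6   26. ] tool cm [-0.09 12.92  0.3 ] spin 0.3 yaw now 100.8
mill [-229.2 -124.9   29.2] F mill [ 0.6  0.3 -1.7] mom [-0.07  0.13 -0.03] j6 -0.82 w 61.1 t 26.6
241 ((-165.25192260742188, -122.74563598632812), (173.804443359375, 61.24714660644531), 0.08892399072647095) [[-213.30385177 -153.12544607   40.78597548]
 [ -78.85633277  -92.09697407   61.71423954]]
```

```bash
python3 -m jog '[[[-0.2,3,0],0,1],[[-0.2,6,0],0,1],[[-0.2,9,0],0,1],[[-0.2,11.5,0],0,1],[[-0.2,12.9,0],0,1]]' >/dev/null;./g.sh -100 -125 14.6 100.5
python3 -m jog '[[[0,0,0.6],0,1],[[0,0,1.2],0,1],[[0,0,1.2],0,1]]' >/dev/null;./g.sh -100 -125 14.6 100.5
```

```text
-> [ 487.2 -150.6   14.6] tool cm [ 0.26 -0.35  1.66] spin 0.4 yaw now 100.9
mill [ -96.6 -127.5   31.2] F mill [ 0.5  0.3 -2.5] mom [-0.06  0.13 -0.03] j6 -0.63 w 61.4 t 27.15
-> [ 487.2 -150.6   14.6] tool cm [0.13 0.1  0.24] spin 0.3 yaw now 100.8
mill [-101.  -126.3   17. ] F mill [-0.9  0.2 -2.5] mom [-0.02  0.22 -0.  ] j6 -0.64 w 61.3 t 27.45
```

```bash
python3 -m jog '[[[0,0,0.3],0,1],[[0,0,0.3],0,1]]' >/dev/null;./g.sh -100 -125 14.6 100.5
python3 -m jog '[[[0,0,0],0,0],[[0,0,0],0,0],[[0,0,0],0,0],[[0,0,0],0,0]]' >/dev/null
python3 -m jog '[[[0,-0.5,-4],0,0],[[0,-1,-8],0,0],[[0,-4,-13],0,0],[[0,-9,-17],0,0],[[0,-12,-17],0,0]]' >/dev/null;./g.sh -100 -125 14.6 100.5
python3 - <<'E'
from h import *
c=cap('top','top8'); P=tomill(cloud(c)); q=P.reshape(-1,3)
k=(q[:,0]>-170)&(q[:,0]<90)&(abs(q[:,1]+125)<45)&(q[:,2]>38)&(q[:,2]<52)
print(k.sum(),cv2.minAreaRect(q[k][:,:2].astype(np.float32)),np.percentile(q[k],[1,50,99],axis=0))
E
```

```text
-> [ 487.2 -150.6   14.6] tool cm [0.19 0.01 0.02] spin 0.3 yaw now 100.8
mill [-100.1 -126.9   14.8] F mill [-3.   1.3  1.4] mom [0.2  0.03 0.08] j6 -0.64 w 61.4 t 27.65
-> [ 487.2 -150.6   14.6] tool cm [ 0.34 11.84 17.31] spin 0.4 yaw now 100.9
mill [-219.  -128.7  187.3] F mill [-1.5 -0.9  0.1] mom [-0.08  0.06 -0.01] j6 -0.81 w 85.4 t 28.55
325 ((-39.46497344970703, -124.1238021850586), (180.36322021484375, 62.66023635864258), 1.1887612342834473) [[-129.4666222  -155.9968443    38.24445073]
 [ -46.31620294 -132.90324096   43.96795942]
 [  49.77296595  -91.84927841   49.06851892]]
```

```bash
python3 - <<'E'
from h import *
a=cv2.imread('pics/top8.png')[120:320,170:450]; cc=cap('side'); b=cc['img'][110:310,170:430]
cv2.imwrite('pics/fin.png',np.hstack([cv2.resize(a,(430,307)),cv2.resize(b,(370,307))]))
E
python3 bar.py wrist | grep -v disc
```

```text
wrist centre e,y [0. 0.] r 0.0 0 nan
 bar darkest deg [(np.int64(28), np.int64(-9223372036854775808)), (np.int64(44), np.int64(-9223372036854775808)), (np.int64(46), np.int64(-9223372036854775808)), (np.int64(48), np.int64(-9223372036854775808)), (np.int64(50), np.int64(-9223372036854775808))] median nan
  return _methods._mean(a, axis=axis, dtype=dtype,
  ret = ret.dtype.type(ret / rcount)
bar.py:18: RuntimeWarning: invalid value encountered in cast
  k=np.argsort(b)[:5]; print(' bar darkest deg',sorted(zip(T[k],b[k].astype(int))), 'median',np.nanmedian(b))
bar.py:18: RuntimeWarning: All-NaN slice encountered
  k=np.argsort(b)[:5]; print(' bar darkest deg',sorted(zip(T[k],b[k].astype(int))), 'median',np.nanmedian(b))
```

View pics/fin.png

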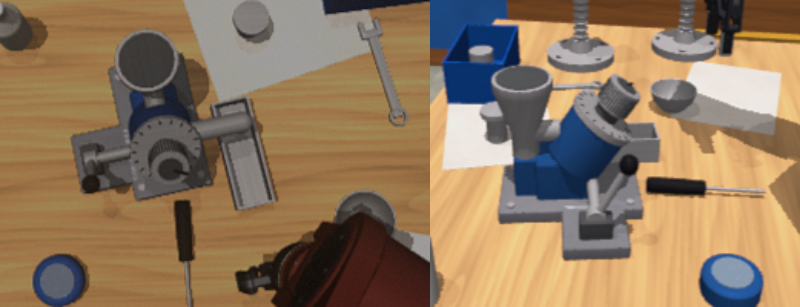

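The picture shows the tray flat under the spout tube, at (240,150) on the left. The lever leans to the front in both views, and the bar points right. The bystanders are in place. I check the bar from the top camera and compare the bystanders with the first image.

```bash
sed -i 's/EC,YC=62.4,-2.0/EC,YC=66.5,0./' bar.py; python3 bar.py top 2>/dev/null| grep -v disc
python3 - <<'E'
from h import *
a=cv2.imread('pics/top1.png'); b=cap('top')['img']
d=(cv2.absdiff(a,b).max(2)>60).astype(np.uint8); n,l,s,c=cv2.connectedComponentsWithStats(cv2.morphologyEx(d,cv2.MORPH_OPEN,np.ones((3,3),np.uint8)))
print([tuple(map(int,x)) for x in s[1:] if x[4]>30])
E
```

```text
top centre e,y [64.7 -0.5] r 28.9 442 184.9
 bar darkest deg [(np.int64(50), np.int64(31)), (np.int64(52), np.int64(25)), (np.int64(54), np.int64(26)), (np.int64(56), np.int64(31)), (np.int64(58), np.int64(38))] median 78.77777777777777
[(323, 220, 21, 32, 401), (187, 257, 9, 24, 211), (117, 259, 10, 22, 204), (395, 258, 23, 16, 251), (323, 265, 162, 95, 6399), (459, 317, 101, 102, 6443), (253, 325, 97, 28, 983), (161, 355, 165, 65, 4813), (330, 363, 66, 53, 1801), (438, 374, 8, 10, 49), (424, 409, 23, 11, 90)]
```

The top camera reads about 54°, but its ring centre is uncertain by 2 mm. I recheck with the same wrist pose as before.

```bash
./g.sh -152 29 268 83
sed -i 's/EC,YC=66.5,0./EC,YC=64.7,-.5/' bar.py; python3 bar.py top 2>/dev/null| grep -v disc
```

```text
-> [408.   -8.7 268. ] tool cm [15.65  6.82 -8.33] spin 17.8 yaw now 100.8
mill [-219.3 -127.9  184.7] F mill [ 0.5  0.5 -0.2] mom [ 0.02 -0.01  0.03] j6 -0.81 w 85.7 t 28.8
top centre e,y [65.2 -0.8] r 28.2 437 184.9
 bar darkest deg [(np.int64(52), np.int64(38)), (np.int64(54), np.int64(27)), (np.int64(56), np.int64(23)), (np.int64(58), np.int64(26)), (np.int64(60), np.int64(33))] median 85.0
```

```bash
python3 -m jog '[[[0,0,-8.3],0,0],[[0,0,-8.3],0,0],[[15.6,6.8,-8.3],17,0],[[15.6,6.8,-8.3],17,0],[[15.6,6.8,-8.3],17,0]]' >/dev/null
python3 -m jog '[[[0,0,0],0,0],[[0,0,0],0,0]]' >/dev/null; ./g.sh -152 29 268 83
sed -i 's/EC,YC=64.7,-.5/EC,YC=62.4,-2./' bar.py; python3 bar.py wrist 2>/dev/null| grep -v disc
```

```text
-> [408.   -8.7 268. ] tool cm [ 3.73  0.43 -0.11] spin 1.1 yaw now 84.1
mill [-166.6   -5.5  266.9] F mill [0.2 0.8 0.1] mom [-0.    0.07 -0.01] j6 -0.19 w 85.7 t 29.55
wrist centre e,y [62.4 -2.1] r 28.6 1993 186.7
 bar darkest deg [(np.int64(62), np.int64(36)), (np.int64(64), np.int64(36)), (np.int64(94), np.int64(32)), (np.int64(96), np.int64(25)), (np.int64(98), np.int64(26))] median 159.44444444444446
```

```bash
python3 -c "
from bench import env
env.job_done(); print(env.get_obs()['clock'])"
```

```text
the job is handed in; nothing more can be done
the job is handed in; nothing more can be done
```

The mill is set as asked and I handed the job in at about 30 s on the robot's clock, with the arm clear of everything.

- **Order of work:** I pushed the clamp lever to its rear stop. I then turned the ring clockwise in two grips until the bar met the long mark and the stop took load. I backed it off one click per stroke for three strokes and pushed the lever back to its home stop. Last, I set the tray under the spout.
- **Burr gap:** the wrist camera read the bar at about 2° at touch, then 24°, 42° and 62°. After clamping it read 62–64° again, which is three clicks (60°) from touch. The top camera disagreed, reading about 56°, but its ring centre was uncertain by about 2 mm. It is still nearest the third click.
- **Lever:** the ball is at x = -45 mm in the mill's frame (home is -46) and did not move under a 25 N push.
- **Tray:** it stands flat, with its rim at about 44 mm. It is centred at (-39, -124) mm in the mill's frame, turned about 1°. The mouth at (0, -125) mm is therefore about 33 mm clear of the end wall and 12 mm clear of the side walls.
- **Bystanders:** in the last pictures the screwdriver, cover, wrench, nipple and bowl looked unmoved. Part of the bowl was hidden by the arm in the top view, but the side view showed it in place. I did not go close to any of them.

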